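# Square up a row of bar blanks against a sprung stop

## Robot

A 6-joint arm with a two-finger parallel gripper is mounted at the origin on a cart in front of the work surface, level with it; the furniture and walls round the work are solid. World frame = base frame: x ahead of the robot, y to its left, z up, the work surface at z = 0. Lengths are in m, angles in degrees, forces in N, time in s.
With the tool pointing down it reaches from about 0.4 to 0.825 m from the base axis. Payload 7 kg.
Tool frame: the origin (TCP) lies midway between the tips of the shut fingers; the grasp point (between the pads) lies 19 mm behind it; z points along the fingers, y is the line along which they close (so a half turn about z gives the same grasp; the last joint's range is limited). The gripper opens to 88 mm and grips with 3 to 60 N. Pads are 19 mm wide; open, the fingers measure 130 mm over their backs; the gripper's body (78 mm by 193 mm) begins 47 mm behind the grasp point.
Start: joints at [-55.056, 20.546, 0.682, 0, -70.136, -16.507], TCP at [0.213, -0.64, 0.227] pointing down, gripper open.
Joint ranges: [-176.03, 176.03], [-82.01, 121.73], [-58.28, 71.71], [-173.87, 95.51], [-174.79, -0.11], [-173.66, 173.66]. Speed limits (degrees/s): [136.94, 136.94, 172.46, 180, 180, 180].

## Interface

Orientations are given as a 3x3 rotation matrix whose columns are the frame's x, y, z axes.
In Python, from rig import robot gives the robot as it stands. Calls block until the motion is done:
- robot.goto(position, orientation): joint-space move of the TCP to a pose.
- robot.servo_line(position, ori=None, speed=0.15): straight line of the TCP; ori=None keeps the orientation; speed is the mean speed in m/s.
- robot.movej(angles): joint-space move.
- robot.move_gripper(opening): opening from 0.0 (shut) to 1.0 (fully open); the grip force is fixed at half the most; returns when the fingers have stopped.
- robot.dwell(seconds).
- robot.ik(position, orientation): joint angles nearest the present ones, or None.
- robot.grab_frame(name): name is "scene" or "top" or "wrist"; returns (picture, depth): 400x640x3 uint8, red, green, blue; 400x640 float32, m along the optical axis (not along the pixel's ray), 0 where there is no reading.
- robot.camera_info(name): a dict with "vfov" (degrees; the focal length in pixels is half the picture's height over the tangent of half this angle, whatever the lens; pixels are square), "cx", "cy" (the principal point, pixels), "k1" (the pictures are not rectified: a ray, as slopes to the right and down, at radius r is drawn at 1 + k1 r^2 times it, then the intrinsics apply), "view" (4x4, takes a point from world to camera coordinates); the wrist camera has in their place "T_tool_cam" (4x4, takes a point from camera to tool coordinates, whose origin is the TCP and whose axes are the flange's). Camera axes: x right, y down, z forward; pixel columns grow to the right and rows downward; lengths in m; the calibration is good to about 2 mm. A picture is of the moment at which its call begins: read the wrist's pose just before it. camera_info takes no time and is no camera call.
A pose or a line that the arm cannot do raises robot.Unreachable and nothing moves.
- robot.job_done(): hands the job in; it is judged then, once.
Readings, each from a call of its own:
- robot.read_t(): time.
- robot.read_qpos(): joint angles.
- robot.read_qvel(): joint speeds.
- robot.read_effort(): joint torques, N m.
- robot.read_position(): TCP position.
- robot.read_tcp_rot(): TCP orientation.
- robot.read_force(): force on the tool from outside, world axes, zero at the start.
- robot.read_ft_torque(): the same for the moment, N m.
- robot.read_grip_width(): opening from 0.0 (shut) to 1.0 (fully open).
- robot.read_finger_force(): force on a finger pad.
Only numpy, scipy, OpenCV 4.12 (cv2) and the standard library are available. Lean on these libraries where they do the work, as an engineer would, in place of code of your own. Each camera call takes 0.05 s, during which the arm holds its last target. There are 200 camera calls.

## Task

Four steel bar blanks lie staggered on the marking-out plate in front of its sprung stop bar. Take the straightedge by its wooden grip and with it slide all four blanks together up to the stop bar, so that their ends are in line, and press the whole row against the bar's spring with a push of about 10 newtons, never more than 13, for a second. Then draw the straightedge away, leaving the row in line, and stand it upright on the bench off the plate; do not touch the blanks with the gripper, and leave the other things where they are.

Things in the scene. Friction and masses are not known exactly. Their poses are not given: they have to be found in the camera images.
- plate: fixed polished aluminium marking-out plate, 192 (x) x 200 (y) x 6 mm, on the bench; origin in its underside, which runs from x = -78 to 114 mm and y = -100 to 100 mm; top face 6 mm above it. +x points from the open edge to the edge with the stop; the blanks are pushed along +x. The plate is turned by up to 0.22 rad from the world axes.
- stop: stop on the plate: two rails, a clamped carriage and before it a sprung steel stop bar, 150 mm (y), top 22 mm over the bench. Origin over the plate's origin, on its top; axes as the plate's. The bar's flat front face, parallel to y, lies anywhere from x = 40 to 75 mm: the setting differs each time and is not measured; feel or look for it. The bar yields to +x up to 9 mm, 8 N per mm, no preload.
- bar_1: steel bar blank, one of four alike, 62 mm long (its y axis) x 19 wide (x) x 13 mm high, 0.12 kg (may vary by 20 %); number 1 counted from the plate's +y side; origin at the centre of its underside. It lies flat on the plate with its long axis within 0.1 rad of the plate's x, about 10 mm from its neighbours, its sliding friction on the polished plate about 0.2 to 0.4 N.
- bar_2: steel bar blank, one of four alike, 62 mm long (its y axis) x 19 wide (x) x 13 mm high, 0.12 kg (may vary by 20 %); number 2 counted from the plate's +y side; origin at the centre of its underside. It lies flat on the plate with its long axis within 0.1 rad of the plate's x, about 10 mm from its neighbours, its sliding friction on the polished plate about 0.2 to 0.4 N.
- bar_3: steel bar blank, one of four alike, 62 mm long (its y axis) x 19 wide (x) x 13 mm high, 0.12 kg (may vary by 20 %); number 3 counted from the plate's +y side; origin at the centre of its underside. It lies flat on the plate with its long axis within 0.1 rad of the plate's x, about 10 mm from its neighbours, its sliding friction on the polished plate about 0.2 to 0.4 N.
- bar_4: steel bar blank, one of four alike, 62 mm long (its y axis) x 19 wide (x) x 13 mm high, 0.12 kg (may vary by 20 %); number 4 counted from the plate's +y side; origin at the centre of its underside. It lies flat on the plate with its long axis within 0.1 rad of the plate's x, about 10 mm from its neighbours, its sliding friction on the polished plate about 0.2 to 0.4 N.
- straightedge: loose straightedge with a grip, 0.3 kg, standing on the bench: steel foot 30 (x) x 160 (y) x 16 mm high with straight flat long faces at x = +15 and -15 mm, either of which may push; on top of it an upright wooden grip block 22 (x) x 70 (y) mm, from 16 to 62 mm height. Origin at the centre of the foot's underside.
- grip (a point): point in the middle of the straightedge's wooden grip, 42 mm above its underside; grasp it from above across the grip's 22 mm thickness (the straightedge's x).
- polish_bar: bystander: bar of polishing compound in a paper sleeve, 34 x 96 (y) x 32 mm, loose on the bench; origin at the centre of its underside
- canister_1: bystander: black film canister, 34 mm across, 47 mm high, loose on the bench; origin at the centre of its underside
- parts_tin_3: bystander: round lidded tin, 42 mm across, 18 mm high, loose on the bench; origin at the centre of its underside

How it is judged (in metres and radians):
On the way:
1. all four blanks are in line and the row is pressed against the sprung stop bar (more than 4 N on the bar) for half a second (contact force between stop and anything else above 4 N and y of bar_1 in the frame of bar_2 between -0.003 and 0.003 m and y of bar_2 in the frame of bar_3 between -0.003 and 0.003 m and y of bar_3 in the frame of bar_4 between -0.003 and 0.003 m and angle between the y axis of each of bar_1, bar_2, bar_3, bar_4 and the x axis of plate, either way round below 0.07 rad), for 0.5 s.
At the end, for the whole second after the job is handed in: the four blanks lie flat on the plate at the stop (centres more than 2 mm beyond the plate's origin), each within 3 mm of its neighbours along the push and within 0.07 rad of the plate's x; the straightedge stands upright (within 0.1 rad) at rest on the bench, off the plate (y of bar_1 in the frame of bar_2 between -0.003 and 0.003 m and y of bar_2 in the frame of bar_3 between -0.003 and 0.003 m and y of bar_3 in the frame of bar_4 between -0.003 and 0.003 m and angle between the y axis of each of bar_1, bar_2, bar_3, bar_4 and the x axis of plate, either way round below 0.07 rad and x of each of bar_1, bar_2, bar_3, bar_4 in the frame of plate above 0.002 m and z of each of bar_1, bar_2, bar_3, bar_4 in the frame of plate below 0.01 m and height (world z) of straightedge below 0.004 m and angle between straightedge's own z axis and vertical below 0.1 rad and linear speed of each of straightedge, bar_1, bar_2, bar_3, bar_4 below 0.02 m/s); the robot touches nothing.
It fails at once if more than 13 N on the stop (contact force between stop and anything else above 13 N).
It fails at once if the gripper or arm touches a blank (contact force between any of the arm, the fingers and bar_1 above 0.5 N or contact force between any of the arm, the fingers and bar_2 above 0.5 N or contact force between any of the arm, the fingers and bar_3 above 0.5 N or contact force between any of the arm, the fingers and bar_4 above 0.5 N).
It fails at once if a bystander is shifted by more than 15 mm (distance of any of polish_bar, canister_1, parts_tin_3 from where it was at the start of the episode above 0.015 m).
It also fails if it takes over 72 s, if anything falls off the work surface, if the arm or the gripper's body presses on something with over 40 N, if the wrist force passes 120 N, or if a joint passes its speed limit or range.

## Working session

There is one attempt and no reset: what is moved stays moved. The work goes in short steps, each a Python script; the robot and the scene stay as the last script left them, time stands still between calls to the robot, and variables do not carry over. Pictures are saved under pics/ and viewed, at most 10 in all, crops included, and the job is handed in when it is done.

```bash
ls; mkdir -p pics
python3 - <<'E'
from rig import robot
import numpy as np,cv2
for n in("top","scene"):
    p,d=robot.grab_frame(n); cv2.imwrite(f"pics/{n}0.png",p[:,:,::-1]); np.save(n+"0.npy",d); print(robot.camera_info(n))
print(robot.camera_info("wrist"),robot.read_t(),robot.read_force(),robot.read_tcp_rot())
E
```

```text
pics
{'vfov': 50.59377090193966, 'cx': 318.42159228635796, 'cy': 198.82433497559776, 'k1': -0.08314842125086398, 'view': array([[ 1.97585458e-04, -9.99999433e-01, -1.04598297e-03,
        -1.55522379e-02],
       [-9.95905594e-01, -1.02220371e-04, -9.03993208e-02,
         5.92307872e-01],
       [ 9.03991627e-02,  1.05956188e-03, -9.95905050e-01,
         1.27140922e+00],
       [ 0.00000000e+00,  0.00000000e+00,  0.00000000e+00,
         1.00000000e+00]])}
{'vfov': 49.431052401568, 'cx': 315.99598787949645, 'cy': 197.6086309875378, 'k1': 0.03314431004306176, 'view': array([[ 0.60473642, -0.79610781,  0.022499  , -0.36522872],
       [-0.43846915, -0.35638569, -0.82506608,  0.29441948],
       [ 0.66485988,  0.48908239, -0.56458813,  0.70301439],
       [ 0.        ,  0.        ,  0.        ,  1.        ]])}
{'vfov': 70.76985207345314, 'cx': 322.658325112159, 'cy': 201.28685619677123, 'k1': -0.04873913997338093, 'T_tool_cam': array([[ 1.09498084e-03, -9.69264896e-01, -2.46016996e-01,
         6.66742690e-02],
       [ 9.99999322e-01,  1.15852306e-03, -1.13551632e-04,
        -1.08273054e-03],
       [ 3.95077972e-04, -2.46016705e-01,  9.69265508e-01,
        -1.57390578e-01],
       [ 0.00000000e+00,  0.00000000e+00,  0.00000000e+00,
         1.00000000e+00]])} 0.1 [-0.53905246 -0.13852686 -0.0383362 ] [[-9.48703688e-01 -3.16166012e-01 -6.04761127e-04]
 [-3.16166559e-01  9.48702708e-01  1.37080842e-03]
 [ 1.40335487e-04  1.49169625e-03 -9.99998878e-01]]
```

View pics/top0.png

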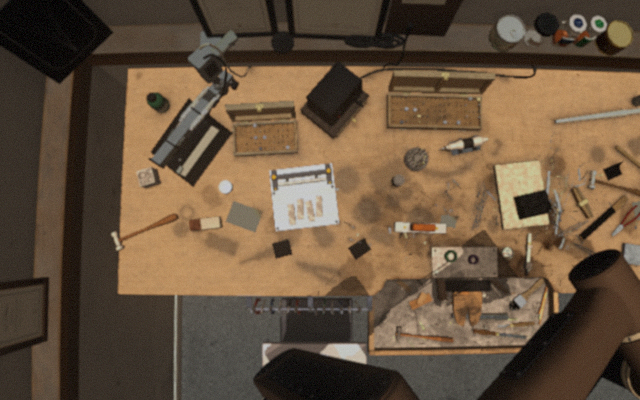

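View pics/scene0.png

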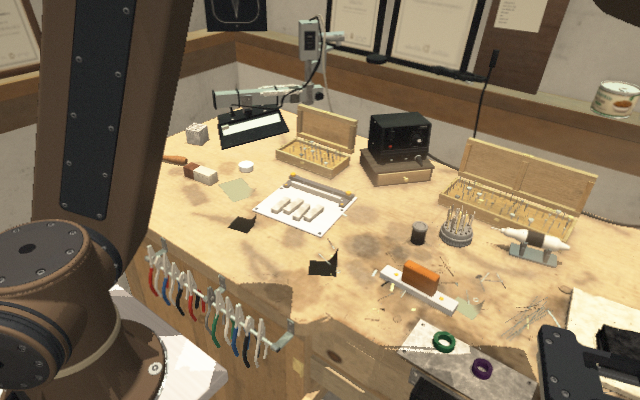

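Top view: plate centre ≈ (305,197), stop near row 175, blanks at cols 292–318 / row 209, straightedge at (419,227), canister (397,181), tin (225,187), polish bar (205,223). I'll localise these coarsely, then use the wrist camera from above.

```bash
cat > h.py <<'E'
from rig import robot
import numpy as np,cv2
def cam(n,T=None):
    c=robot.camera_info(n); f=200/np.tan(np.radians(c["vfov"]/2))
    if n=="wrist": M=T@c["T_tool_cam"]
    else: M=np.linalg.inv(c["view"])
    K=np.array([[f,0,c["cx"]],[0,f,c["cy"]],[0,0,1]]); return K,np.array([c["k1"],0,0,0,0.]),M
def toolT():
    T=np.eye(4);T[:3,:3]=robot.read_tcp_rot();T[:3,3]=robot.read_position();return T
def pix2w(cm,uv,z):
    K,D,M=cm; s=cv2.undistortPoints(np.array(uv,float).reshape(-1,1,2),K,D)[:,0]
    r=np.c_[s,np.ones(len(s))]@M[:3,:3].T; o=M[:3,3]
    return o+r*((z-o[2])/r[:,2])[:,None]
def w2pix(cm,P):
    K,D,M=cm; V=np.linalg.inv(M); return cv2.projectPoints(np.array(P,float).reshape(-1,3),cv2.Rodrigues(V[:3,:3])[0],V[:3,3],K,D)[0][:,0]
def ortho(cm,img,x0,x1,y0,y1,z,s):
    """rectified map at height z: rows down = -x, cols right = -y, s px per m"""
    xs=np.arange(x1,x0,-1/s); ys=np.arange(y1,y0,-1/s); Y,X=np.meshgrid(ys,xs)
    p=w2pix(cm,np.stack([X,Y,X*0+z],-1)).reshape(X.shape+(2,)).astype(np.float32)
    return cv2.remap(img,p[...,0],p[...,1],cv2.INTER_CUBIC)
def R(yaw):  # tool down, tool y axis at yaw (rad) from world x
    y=np.array([np.cos(yaw),np.sin(yaw),0]);z=np.array([0,0,-1.]);return np.stack([np.cross(y,z),y,z],1)
E
python3 - <<'E'
from h import *
c=cam("top")
print(pix2w(c,[[305,197],[271,173],[330,165],[340,225],[278,230]],.006).round(3))
print(pix2w(c,[[419,227],[397,181],[225,187],[205,223]],.02).round(3))
p=pix2w(c,[[419,227]],.02)[0]
for yaw in(0,np.pi):
  for q in ([.5,-.24,.3],[.52,.03,.3]): print(yaw,q,robot.ik(q,R(yaw)))
E
```

```text
[[ 0.6    0.026  0.006]
 [ 0.676  0.133  0.006]
 [ 0.701 -0.052  0.006]
 [ 0.513 -0.082  0.006]
 [ 0.497  0.11   0.006]]
[[ 0.506 -0.325  0.02 ]
 [ 0.649 -0.259  0.02 ]
 [ 0.63   0.275  0.02 ]
 [ 0.518  0.335  0.02 ]]
0 [0.5, -0.24, 0.3] None
0 [0.52, 0.03, 0.3] [ 24.90860094   3.50671395 -11.6525235    0.         -74.84076255
 155.09139906]
3.141592653589793 [0.5, -0.24, 0.3] [ -5.40888697   6.88062257  -7.8684525    0.         -75.25092492
   5.40888697]
3.141592653589793 [0.52, 0.03, 0.3] [ 24.90860094   3.50671395 -11.6525235    0.         -74.84076255
 -24.90860094]
```

Run:
```python
from h import *
out=[]
for i,q in enumerate([[.51,-.325,.25],[.59,.04,.25]]):
    robot.goto(q,R(np.pi)); T=toolT(); p,d=robot.grab_frame("wrist"); cv2.imwrite(f"pics/w{i}.png",p[:,:,::-1]); np.savez(f"w{i}.npz",T=T,p=p,d=d)
    cm=cam("wrist",T)
    if i==0: o=ortho(cm,p,.42,.66,-.45,-.2,.062,2400)
    else: o=ortho(cm,p,.47,.72,-.09,.15,.006,2400)
    cv2.imwrite(f"pics/o{i}.png",o[:,:,::-1]); print(o.shape)
print(robot.read_t(),robot.read_force())
```

```text
(577, 600, 3)
(600, 576, 3)
3.1833 [0.15196893 0.4115994  0.03549783]
```

View pics/o0.png

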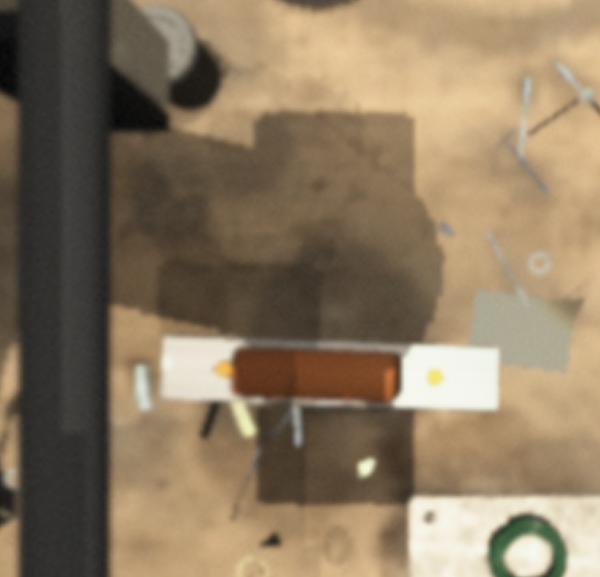

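View pics/o1.png

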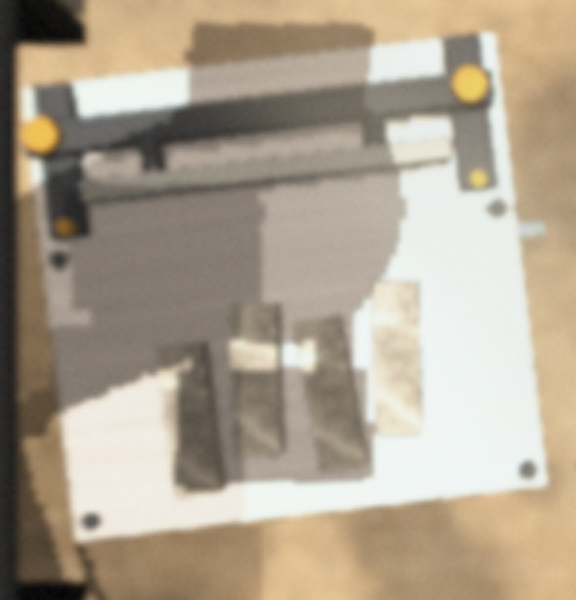

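Straightedge: in o0 grip top spans (232–400, 348–402), centre (316,375) → world (0.504, −0.332), yaw ≈ −0.025. Plate in o1: corners (22,88), (495,33), (548,487), (75,543) → origin ≈ (0.582, 0.029), yaw ≈ 0.116; stop face through (80,203)–(450,163) → plate x ≈ 62 mm; rearmost blank end (205,490) → plate x ≈ −62 mm.

```bash
cat >> h.py <<'E'
O=np.array([.5822,.0292]); TH=.116; ex=np.array([np.cos(TH),np.sin(TH)]); ey=np.array([-ex[1],ex[0]])
S=np.array([.5038,-.3317]); THS=-.025; ZG=.023
def P(px,py,z): return [*(O+px*ex+py*ey),z]
E
python3 - <<'E'
from h import *
robot.move_gripper(.65)
robot.goto([*S,.11],R(np.pi+THS)); robot.servo_line([*S,ZG],speed=.08)
robot.move_gripper(0); print(robot.read_grip_width()*88,robot.read_force())
robot.servo_line([*S,ZG+.08],speed=.1)
robot.goto(P(-.088,.001,ZG+.08),R(np.pi+TH))
robot.servo_line(P(-.088,.001,ZG+.015),speed=.08)
robot.dwell(.2)
print(robot.read_grip_width()*88,robot.read_force(),robot.read_finger_force(),robot.read_t(),robot.read_position()-P(-.088,.001,ZG+.015))
T=toolT();p,d=robot.grab_frame("wrist");o=ortho(cam("wrist",T),p,.45,.70,-.1,.15,.019,2400);cv2.imwrite("pics/o2.png",o[:,:,::-1])
E
```

```text
21.878822016846954 [1.30117001 1.32279914 0.15234255]
21.807748739666994 [ 0.87954752  0.80035182 -3.11355974] 29.947308897972107 10.7667 [0.00031115 0.0001621  0.00048951]
```

View pics/o2.png

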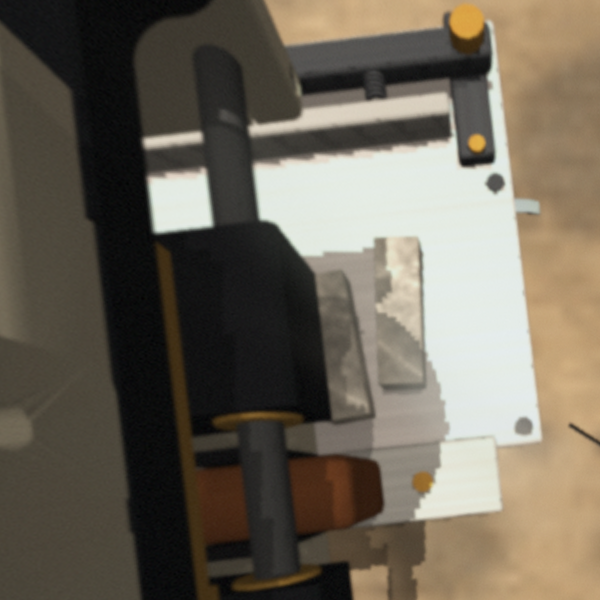

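The foot's front edge, (400,447)–(495,437), is parallel to the plate edge and behind blanks 3 and 4, whose ends are at about (350,420) and (402,387). I'll descend and push.

```bash
cat > push.py <<'E'
from h import *
Z=ZG+.0082
robot.servo_line(P(-.088,.001,Z),speed=.03); robot.dwell(.3)
F=lambda: np.mean([robot.read_force() for _ in range(3)],0)
f0=F(); print("f0",f0,"z",robot.read_position()[2]-Z)
fx=lambda f:-(f-f0)[:2]@ex
robot.servo_line(P(-.035,.001,Z),speed=.03); print("mid",fx(F()),(F()-f0).round(2))
px=-.026; robot.servo_line(P(px,.001,Z),speed=.02)
n=0; f=fx(F()); log=[]
while px<.002 and f<9.8:
    px+=.0005 if f<2.6 else .00015
    robot.servo_line(P(px,.001,Z),speed=.015); f=fx(F()); log.append((round(px*1e3,2),round(float(f),2)))
    if robot.read_t()>45: break
print(log[::4],log[-6:],robot.read_t())
np.save("f0.npy",f0)
E
python3 push.py
```

```text
f0 [-0.44469869  0.67793069 -4.04442715] z 4.530436977329827e-05
mid 0.5386565221264321 [-0.36 -1.56  0.55]
[(-25.5, 0.08), (-23.5, 1.44), (-21.5, 1.43), (-19.5, 1.27), (-17.5, 1.54), (-15.5, 0.37), (-14.2, 4.08), (-13.6, 7.04), (-13.0, 7.16), (-12.4, 8.09), (-11.8, 8.97)] [(-12.1, 8.01), (-11.95, 8.53), (-11.8, 8.97), (-11.65, 9.26), (-11.5, 9.29), (-11.35, 9.99)] 25.0083
```

```bash
cat > rel.py <<'E'
from h import *
f0=np.load("f0.npy"); Z=ZG+.0082
for _ in range(4): robot.dwell(.35); print((robot.read_force()-f0).round(2), -(robot.read_force()-f0)[:2]@ex)
p,d=robot.grab_frame("top"); o=ortho(cam("top"),p,.5,.7,-.08,.14,.019,2400); cv2.imwrite("pics/o3.png",o[:,:,::-1])
print("err",robot.read_position()-P(-.01135,.001,Z))
robot.servo_line(P(-.0165,.001,Z),speed=.004); robot.dwell(.2)
print((robot.read_force()-f0).round(2))
robot.servo_line(P(-.045,.001,Z),speed=.04); robot.servo_line(P(-.09,.001,Z),speed=.08)
robot.servo_line(P(-.09,.001,ZG+.09),speed=.12)
T=toolT();p,d=robot.grab_frame("wrist");o=ortho(cam("wrist",T),p,.5,.7,-.08,.14,.019,2400);cv2.imwrite("pics/o4.png",o[:,:,::-1]);print(robot.read_t())
E
python3 rel.py
```

```text
[-9.89 -1.71  7.16] 10.024398127589508
[-10.1   -0.84   7.42] 10.130510336257526
[-9.29 -0.29  7.05] 9.25771198264638
[-10.31  -1.64   6.49] 10.429084832605017
err [-0.00246995 -0.00074631 -0.00054515]
[ 1.11 -0.03  0.91]
30.5417
```

View pics/o4.png

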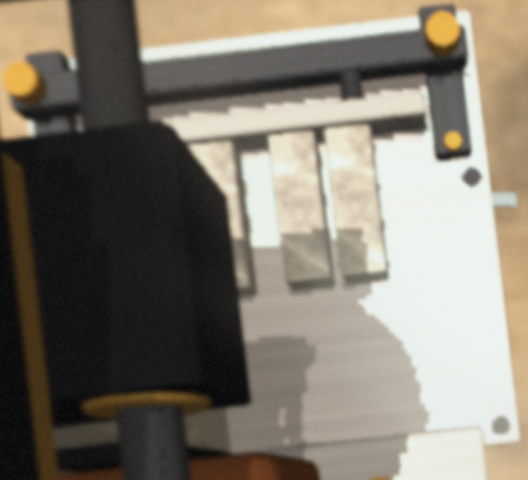

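View pics/o3.png

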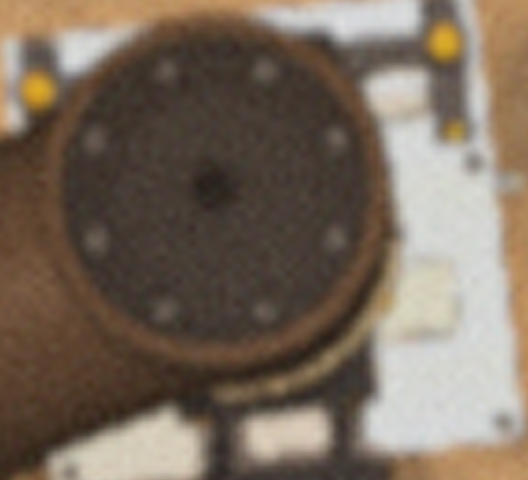

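Pressed at about 10 N for over a second. Blanks 2–4 are in line at the stop: o4 shows their rear ends at (240,290), (308,283) and (362,277). Blank 1 is hidden behind the gripper, so I'll look from the side before putting the straightedge down.

Run:
```python
from h import *
robot.goto([.52,.16,.2],R(np.pi+TH)); robot.dwell(.1)
T=toolT();p,d=robot.grab_frame("wrist");o=ortho(cam("wrist",T),p,.5,.7,-.08,.14,.019,2400);cv2.imwrite("pics/o5.png",o[:,:,::-1]);print(robot.read_t())
```

```text
31.4
```

View pics/o5.png

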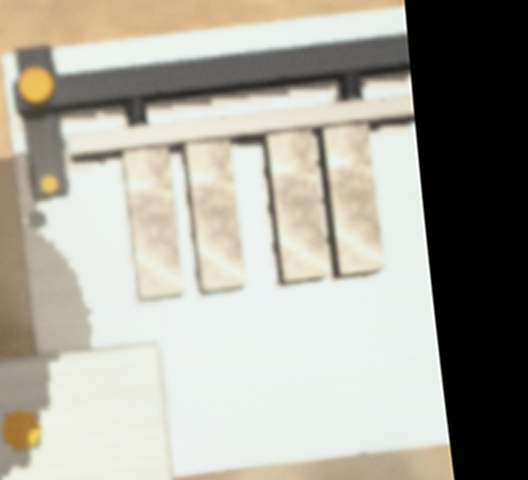

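All four blanks lie flush against the bar and in line, rear ends at (160,298), (220,291), (302,281) and (357,272). Now I'll set the straightedge down.

Run:
```python
from h import *
robot.goto([.52,.0,.18],R(np.pi+.05))
robot.goto([*S,ZG+.06],R(np.pi+THS)); robot.servo_line([*S,ZG+.006],speed=.08); robot.dwell(.2)
f0=robot.read_force()[2]; z=ZG+.006
while z>ZG-.001 and robot.read_force()[2]-f0<2.2:
    z-=.0007; robot.servo_line([*S,z],speed=.02)
print(z-ZG,robot.read_force()[2]-f0)
robot.move_gripper(.6); robot.servo_line([*S,.16],speed=.1); robot.goto([*S,.25],R(np.pi+THS)); robot.dwell(.3)
T=toolT();p,d=robot.grab_frame("wrist");a=ortho(cam("wrist",T),p,.42,.62,-.45,-.22,.03,1700)
p,d=robot.grab_frame("top");b=ortho(cam("top"),p,.42,.72,-.42,.4,.019,800)
c=np.zeros((a.shape[0]+b.shape[0],max(a.shape[1],b.shape[1]),3),np.uint8);c[:a.shape[0],:a.shape[1]]=a;c[a.shape[0]:,:b.shape[1]]=b
print(c.shape,robot.read_t());cv2.imwrite("pics/o6.png",c[:,:,::-1])
```

```text
-0.0002999999999999947 5.951243543560839
(581, 656, 3) 39.7667
```

View pics/o6.png

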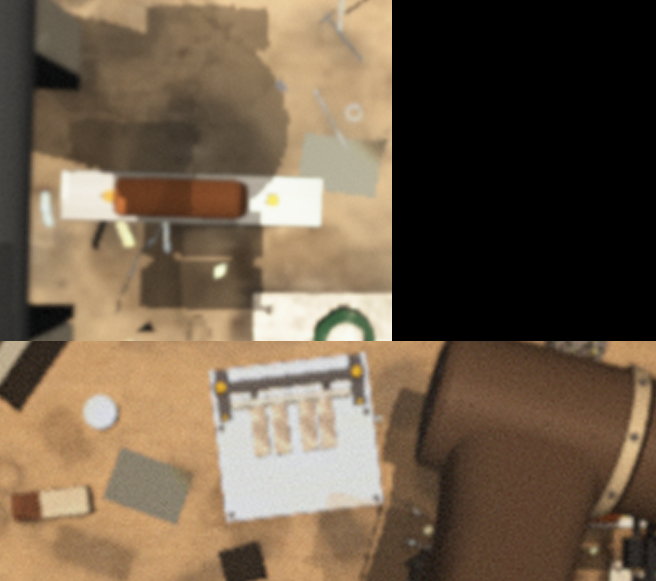

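The straightedge stands upright on the bench at (190,198), the four blanks are in line at the stop, around (295,425), and the tin (100,412) and polish bar (52,502) haven't moved.

```bash
python3 -c "
from rig import robot
print(robot.job_done())"
```

```text
the job is handed in; nothing more can be done
None
```

I handed the job in at about 40 s: the row was pressed on the sprung bar at about 10 N (wrist reading) for over a second, all four blanks looked in line at the stop in the last pictures, and the straightedge is standing back on the bench off the plate; no verdict was returned.

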